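Clamp a canvas stretcher bar and torque the bolt to the click

ROBOT

A 6-joint arm with a two-finger parallel gripper is mounted at the origin on the work surface. World frame = base frame: x ahead of the robot, y to its left, z up, the work surface at z = 0. Lengths are in m, angles in degrees, forces in N, time in s.
With the tool pointing down it reaches from about 0.25 to 0.725 m from the base axis. Payload 9.7 kg.
Tool frame: the origin (TCP) lies between the finger pads; the fingertips stand 17 mm ahead of it and the grasp point (between the pads) lies 2 mm behind it; z points along the fingers, y is the direction in which the jaws open and shut (so a half turn about z gives the same grasp; the last joint's range is limited). The gripper opens to 85 mm and grips with 20 to 120 N. Pads are 22 mm wide; open, the fingers measure 114 mm over their backs; the gripper's body (76 mm by 85 mm) begins 54 mm behind the grasp point. The pads swing forward as they close: fully open they stand 13 mm farther back than shut.
Start: joints at [-72.995, 4.979, 10.078, 95.1, 0, 90], TCP at [0.161, -0.526, 0.248] pointing down, gripper open.
Joint ranges: [-179.16, 179.16], [-48.56, 103.87], [-65.8, 70.77], [-126.05, 130.52], [-82.76, 87.17], [-180, 180]. Speed limits (degrees/s): [127.2, 127.2, 147.25, 180, 180, 180].

INTERFACE

Orientations are given as [roll, pitch, yaw] about the fixed x, y, z axes, in that order (R = Rz(yaw) Ry(pitch) Rx(roll)).
In Python, from workcell import monitor, cams, order gives the robot as it stands. The module is installed in compiled form; this text tells all that it offers.
- The arm moves only by the shell command python3 -m handwheel 'ROWS' [OPENING] [FORCE]. ROWS is JSON, a list of rows, each a list of 6 numbers: the shift along the tool's x, y, z in m, then the turn, a rotation vector about the tool's x, y, z in degrees. In form: [[tx, ty, tz, wx, wy, wz], ...]. A call has exactly 8 rows; each row shifts and turns the commanded pose from where the row before left it, along the tool's axes as they then stand; what a row does not reach is not made up. A row lasts 1/12 s, in which the tool goes at most 41.7 mm and 7.16 degrees, less where a joint would pass 70% of its speed; a pose out of reach is approached as far as the arm can. A call is refused whole if a number of a shift passes 0.0417 or a number of a turn 7.16, either way. A call with a gripper value outside its range is refused whole. OPENING is the opening, from -1 (shut) to 1 (fully open), set as the call begins (- or left out, the last holds). The fingers move at their own pace and stop on an object; FORCE is the grip in N (left out, the last holds). Time passes only in rows, so rows that do not move let the fingers close, or fill a call up. It gives the time, the measured TCP pose, the force and the opening at its end, in the units of the state.
- monitor.get_obs(): the state, without advancing time (a new reading comes with each control period).
- cams.camera(name): name is "side" or "top" or "wrist"; returns a dict with "img" (400x640x3 uint8, red, green, blue), "depth" (400x640 float32, m along the optical axis (not along the pixel's ray), 0 where there is no reading), "fx", "fy", "cx", "cy" (pixels), "rvec" (rotation vector, rad) and "tvec" (3), from world to camera coordinates, as OpenCV has them; the wrist camera has in their place "tool_from_camera" (4x4, takes a point from camera to tool coordinates, whose origin is the TCP and whose axes are the flange's). Camera axes: x right, y down, z forward; pixel columns grow to the right and rows downward; lengths in m; the calibration is good to about 2 mm. A picture is of the moment at which its call begins: read the wrist's pose just before it.
- order.job_done(): hands the job in, once; it reports no verdict.
The state is a dict: "time": time; "q": joint angles; "qd": joint speeds; "joint_efforts": joint torques, N m; "ee_pos": TCP position; "tcp_rot": TCP orientation; "wrist_force": force on the tool from outside, world axes, zero at the start; "torque": the same for the moment, N m; "opening": finger opening in m.
Only numpy, scipy, OpenCV 4.12 (cv2) and the standard library are available. Lean on these libraries where they do the work, as an engineer would, in place of code of your own. Each camera call takes 0.05 s, during which the arm holds its last target. There are 200 camera calls.

TASK

In the clamping jig on the painter's bench, gently slide the wooden stretcher bar along its channel until its end sits fully home against the steel stop. Then swing the torque wrench, which is already on the clamp bolt, clockwise (seen from above) until the bolt is tight and the wrench breaks over with a click; stop at once, do not drive the handle on past the click, and let go, leaving the bar home and the clamp tight. Leave the other things on the bench where they are.

Things in the scene. Friction and masses are not known exactly. Their poses are not given: they have to be found in the camera images.
- jig: Jig's aluminium base plate, fixed to the bench; origin on the bench under it: plate x -80..80, y -175..125, z 0..12 mm. The channel runs along its y at x = +30 mm between two steel rails (y -40..90 mm, 43 mm apart, each 10 mm wide and 10 high); the bar's free end sticks out at the -y side, over bare plate. The bolt's vertical axis is at x = -20, y = +40 mm.
- bar: Loose wooden stretcher bar, 40 (x) by 200 (y) by 22 mm (z), about 0.12 kg, flat in the channel on the plate, pulled out towards the jig's -y by 30 to 70 mm; origin at the centre of its underside. Home: its +y end touches the stop (its centre at y = -10 mm in the jig's frame). Its sides can be gripped outside the rails, at home too over 70 mm of length.
- stop: Steel stop block across the channel's +y end, fixed to the jig, 62 (x) by 16 (y) by 24 mm (z), standing on the plate; origin at the foot of the face that the bar meets. The bar should meet it softly, well under 40 N.
- strap_foot (a point): Underside of the foot of the steel clamp strap (118 by 34 by 12 mm, along the jig's x, crossing the bar at the jig's y = +40 mm). The bolt draws the strap down a little as it is tightened; loose it stands 1 to 2 mm above the bar, tight its foot touches the bar's top (34 mm above the bench).
- wrench_head: Round steel head of the torque wrench, 38 mm across, top 86 mm above the bench, permanently on the clamp bolt; origin on the bolt's axis at the plate's top, x axis towards the handle, z up. Turns with the bolt, clockwise to tighten, with light resistance (0.3 N m, 2 N at the grip) over an unknown 0.35 to 0.75 rad; then the bolt seats hard. Turned back, it loosens.
- wrench_handle: Handle of the wrench, level, axis 75 mm above the bench; origin at its break-over pivot, 30 mm from the bolt's axis; x axis outward. Shank 15 mm thick; black grip 24 mm thick, 78 to 173 mm from the pivot, to be pinched or pushed. Clicked beyond 0.03 rad of bend against the head (4 mm at grip); overdriven beyond 0.12 rad (16 mm). A spring straightens it when let go.
- handle_grip (a point): Middle of the black grip, on the handle's axis, 130 mm from the break-over pivot, 160 mm from the bolt's axis; x axis outward, z up. With the bolt seated the handle stays rigid up to 2.1 N m at the pivot (16 N pushed across it here; a pinched grip takes part of it as moment about z), then breaks over: yields clockwise, falling to a third within 0.06 rad, rising again past 0.09.
- spare_bar: Bystander: a second bar of the same size, lying on the bench beyond the jig, not in the channel; origin at the centre of its underside.
- tape_roll: Bystander: roll of paper tape lying flat, 90 mm across, 25 mm high; origin at the centre of its underside.
- paint_bottle: Bystander: white paint bottle, 64 mm across, 160 mm high; origin at the centre of its underside.
- medium_jar: Bystander: small amber jar, 56 mm across, 70 mm high; origin at the centre of its underside.
- brush_jar: Bystander: glass jar of brushes, 72 mm across, 95 mm high (brushes to 220 mm); origin at the centre of its underside.
- palette_knife: Bystander: palette knife lying on the bench, 190 mm long; origin under it.
- tack_tin: Bystander: small steel tin standing on the jig's plate, 30 mm across, 24 mm high, at about x = -60, y = -110 mm in the jig's frame; origin at the centre of its underside.
Not all that is in view belongs to the job. Leave any blue or orange look-alike of the bar alone.

How it is judged (in metres and radians):
On the way, in this order (a step that is already met when the one before it is completed fails the run):
1. the bar is fully home against the stop (y of bar in the frame of jig above -0.0125 m), for 0.2 s.
2. the bolt is seated and the wrench has broken over, the bar still home (angle between the x axis of wrench_handle and the x axis of wrench_head, either way round above 0.03 rad and y of bar in the frame of jig above -0.0125 m and z of strap_foot in the frame of jig below 0.0343 m), for 0.05 s.
At the end, for the whole second after the job is handed in: The bar is home (its end within 2.5 mm of the stop), the clamp is still tight (strap foot less than 34.3 mm above the bench, so the bolt not turned back by more than about 0.1 rad), the wrench is let go and its handle back in line with its head (within 0.02 rad), all at rest (y of bar in the frame of jig above -0.0125 m and z of strap_foot in the frame of jig below 0.0343 m and angle between the x axis of wrench_handle and the x axis of wrench_head, either way round below 0.02 rad and linear speed of bar below 0.01 m/s and angular speed of wrench_head below 0.05 rad/s); the robot touches nothing.
It fails at once if the wrench was driven on past its click: handle bent more than 0.12 rad from the head (angle between the x axis of wrench_handle and the x axis of wrench_head, either way round above 0.12 rad).
It fails at once if the bar was rammed into the stop with more than 40 N (contact force between bar and stop above 40 N).
It fails at once if a bystander was moved by more than 40 mm (distance of any of spare_bar, tape_roll, paint_bottle, medium_jar, brush_jar, palette_knife, tack_tin from where it was at the start of the episode above 0.04 m).
It also fails if it takes over 70 s, if anything falls off the work surface, if the arm or the gripper's body presses on something with over 40 N, if the wrist force passes 120 N, or if a joint passes its speed limit or range.

## Working session

There is one attempt and no reset: what is moved stays moved. The work goes in short steps, Python scripts to look and compute and a shell command to move; the robot and the scene stay as the last step left them, time stands still between calls to the robot, and variables do not carry over. Pictures are saved under pics/ and viewed, about 8 in all and at most 12, crops included, and the job is handed in when it is done.

```bash
mkdir -p pics; cat > h.py <<'E'
import numpy as np, cv2, pickle
from workcell import monitor, cams, order
def grab(n):
    o=monitor.get_obs(); c=cams.camera(n); c['obs']=o; pickle.dump(c,open(n+'.pkl','wb')); return c
def save(c,f): cv2.imwrite('pics/'+f,c['img'][:,:,::-1])
def pts(c):  # world points for each pixel (side/top)
    d=c['depth']; v,u=np.indices(d.shape)
    p=np.stack([(u-c['cx'])/c['fx']*d,(v-c['cy'])/c['fy']*d,d],-1)
    R=cv2.Rodrigues(np.array(c['rvec'],float))[0]
    return (p-np.array(c['tvec']).ravel())@R
E
python3 - <<'E'
from h import *
o=monitor.get_obs();print(o)
for n in('top','side'):
    c=grab(n);save(c,n+'1.png');print(n,c['fx'],c['cx'],c['cy'],c['rvec'],c['tvec'],(c['depth']>0).mean())
E
```

```text
{'time': 0.0, 'q': array([-7.29936821e+01,  5.00904300e+00,  1.00331546e+01,  9.51004870e+01,
        2.08393188e-04,  8.99997920e+01]), 'qd': array([ 0.04238322, -0.05385558, -0.01040672, -0.04355833, -0.03081369,
        0.02985181]), 'joint_efforts': array([ 8.11982736e-04, -5.20394862e+01,  4.64801538e+01,  1.64614047e-02,
        1.27584476e-04, -3.29818434e-06]), 'ee_pos': array([ 0.16079781, -0.52573526,  0.24759117]), 'tcp_rot': array([-1.79923625e+02, -2.08670262e-04,  1.70065256e+01]), 'wrist_force': array([-0.76151886,  0.41632996, -0.06517762]), 'torque': array([ 0.01456526,  0.00080855, -0.0025336 ]), 'opening': 0.08507721852155176}
top 368.4489770511757 317.9806697080312 198.63258885851627 [ 2.16709289 -2.13619023  0.16956912] [6.13713660e-05 4.99517502e-01 9.51505244e-01] 0.996046875
side 513.2591252637674 318.8331091354179 196.2666499384029 [ 0.35110409 -2.88395651  1.00464561] [0.49678188 0.11681178 1.44872819] 0.996
```

View pics/top1.png

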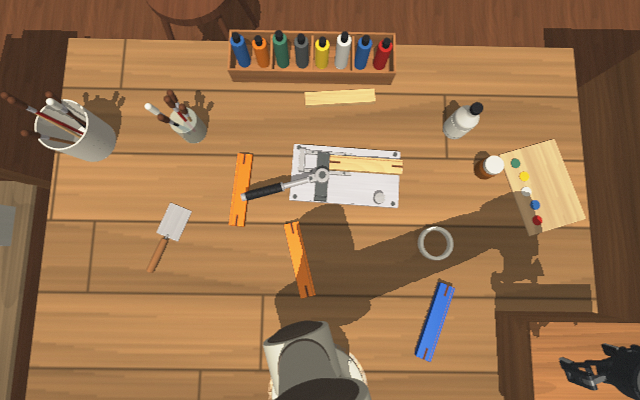

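View pics/side1.png

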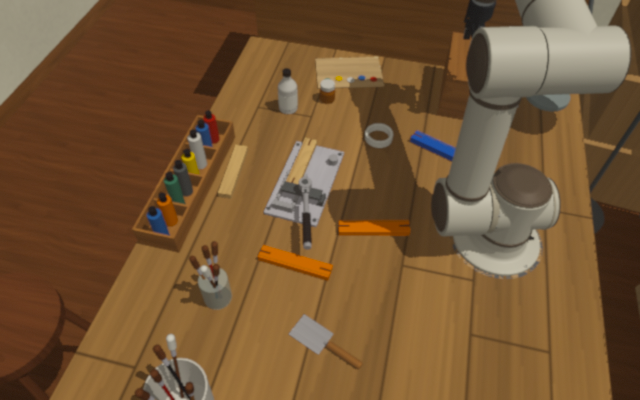

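The top view shows the jig at about (345,176). The bar's free end points right at (402,166), the wrench head is at (321,175), and the black grip is at about (263,189). The tin is at (379,197). The orange and blue bars are decoys. Next I'll measure by depth and colour.

```bash
python3 - <<'E'
from h import *
c=pickle.load(open('top.pkl','rb'));P=pts(c);hsv=cv2.cvtColor(c['img'],cv2.COLOR_RGB2HSV);H,S,V=[hsv[...,i].astype(int) for i in range(3)]
v,u=np.indices(H.shape); X,Y,Z=P[...,0],P[...,1],P[...,2]
def roi(a,b,c_,d): return (u>=a)&(u<=b)&(v>=c_)&(v<=d)
def rect(m,n):
    q=P[m]; r=cv2.minAreaRect((q[:,:2]*1000).astype(np.float32)); print(n,m.sum(),'z',np.round(np.percentile(q[:,2],[5,50,95])*1000,1),'c',np.round(r[0],1),'size',np.round(r[1],1),'ang',round(r[2],2)); return q
def big(m):
    k,l,s,_=cv2.connectedComponentsWithStats(m.astype(np.uint8)); return l==1+np.argmax(s[1:,4])
print('bench z',np.median(Z[roi(200,230,230,280)])*1000)
# plate: grey low sat z~12
q=rect(big(roi(280,410,135,215)&(S<60)&(Z>.006)&(Z<.018)),'plate')
q=rect(big(roi(325,410,145,180)&(S>70)&(Z>.026)&(Z<.042)),'bar')
d=np.linalg.svd(q-q.mean(0),full_matrices=0)[2][0];print(d,np.degrees(np.arctan2(d[1],d[0])))
q=rect(big(roi(235,300,165,205)&(V<70)&(Z>.06)),'grip')
d=np.linalg.svd(q-q.mean(0),full_matrices=0)[2][0];print(d,np.degrees(np.arctan2(d[1],d[0])),q.mean(0))
rect(big(roi(235,345,150,205)&(Z>.060)&(Z<.1)),'wrench')
rect(big(roi(305,345,160,190)&(Z>.083)&(Z<.1)),'head')
rect(big(roi(368,390,185,205)&(Z>.030)&(Z<.05)),'tin')
big_=c['img'][125:225,225:425]; cv2.imwrite('pics/crop.png',cv2.resize(big_,(800,400),interpolation=cv2.INTER_CUBIC)[:,:,::-1])
E
```

```text
bench z -0.03472797321478526
plate 3464 z [ 8.9 12.1 15.2] c [570.6 -66.5] size [299.  160.7] ang 86.74
bar 1075 z [30.6 34.  37. ] c [ 598. -120.] size [199.2  41.4] ang 87.08
[-0.05439425 -0.99851851  0.00143525] -93.1181028465436
grip 310 z [77.8 84.9 88.1] c [459.8  83.6] size [229.3  84.8] ang 52.65
[-0.15283537 -0.16204638  0.97487554] -133.32444467012868 [0.50923345 0.14823371 0.0871855 ]
wrench 538 z [76.8 83.3 87.9] c [519.6 121.5] size [ 23.9 176.2] ang 16.84
head 189 z [83.2 86.1 90.3] c [551.2   7.5] size [34.6 50.8] ang 20.71
tin 95 z [33.3 36.2 39. ] c [ 506.3 -156.8] size [27.7 27.8] ang 84.81
```

View pics/crop.png

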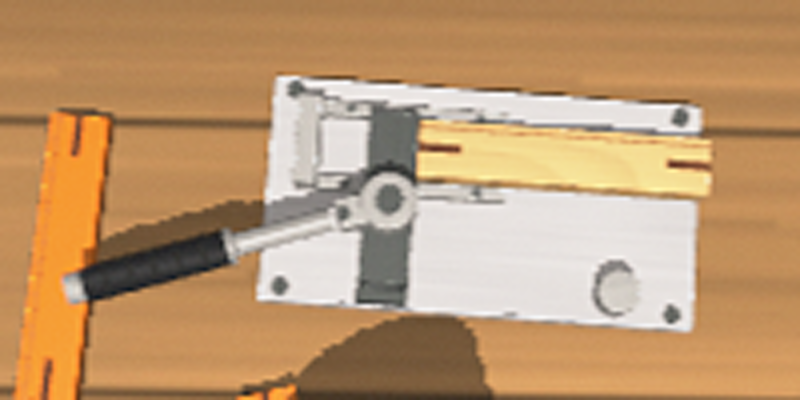

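The measurements agree with the given sizes. The plate is 299×161 mm with yaw of about -3.2°, and the jig origin is at about (0.572,-0.0415). The bar is out by about 67 mm, the bolt is at about (0.554,0), and the handle points at about 107°. I'm going to the bar's free end, at about (0.594,-0.183).

```bash
R='[0.0322,-0.0126,0,0,0,0]'; python3 -m handwheel '[[0.0322,-0.0126,0,0,0,0],[0.0322,-0.0126,0,0,0,0],[0.0322,-0.0126,0,0,0,0],[0.0322,-0.0126,0,0,0,0],[0.0322,-0.0126,0,0,0,0],[0.0322,-0.0126,0,0,0,0],[0.0322,-0.0126,0,0,0,0],[0.0322,-0.0126,0,0,0,0]]' 1 20
python3 -m handwheel '[[0.0322,-0.0126,0,0,0,0],[0.0322,-0.0126,0,0,0,0],[0.0322,-0.0126,0,0,0,0],[0.0322,-0.0126,0,0,0,0],[0.0322,-0.0126,0,0,0,0],[0.0322,-0.0126,0,0,0,0],[0.0322,-0.0126,0,0,0,0],[0.0322,-0.0126,0,0,0,0]]'
python3 -m handwheel '[[0,0,0.014,0,0,-7],[0,0,0.014,0,0,-7],[0,0,0.014,0,0,-7],[0,0,0.014,0,0,-7],[0,0,0.014,0,0,-7],[0,0,0.014,0,0,-7],[0,0,0.014,0,0,-7],[0,0,0.014,0,0,-7]]'
python3 -m handwheel '[[0,0,0,0,0,-7],[0,0,0,0,0,-6.8],[0,0,0,0,0,0],[0,0,0,0,0,0],[0,0,0,0,0,0],[0,0,0,0,0,0],[0,0,0,0,0,0],[0,0,0,0,0,0]]'
python3 - <<'E'
from h import *
c=grab('wrist');save(c,'w1.png');print(c['tool_from_camera'],c['fx'],c['cx'],c['cy'])
o=c['obs'];print(o['ee_pos'],o['tcp_rot'],o['q'])
E
```

```text
time: 0.77
ee_pos: [0.3787, -0.3529, 0.248]
tcp_rot: [-180.0, 0.0, 17.0]
wrist_force: [1.5, -0.3, 0.3]
opening: 0.086
time: 1.43
ee_pos: [0.5956, -0.1811, 0.2478]
tcp_rot: [-180.0, 0.0, 17.0]
wrist_force: [0.7, -0.5, 0.1]
opening: 0.0852
time: 2.1
ee_pos: [0.5943, -0.1824, 0.1351]
tcp_rot: [-179.9, -0.0, 73.4]
wrist_force: [-0.1, -0.4, 1.6]
opening: 0.0858
time: 2.77
ee_pos: [0.5946, -0.1825, 0.1364]
tcp_rot: [180.0, 0.0, 86.7]
wrist_force: [-0.2, -1.1, -0.1]
opening: 0.0857
[[ 2.12475462e-05 -9.48034301e-01 -3.18168138e-01  8.18191874e-02]
 [ 9.99999998e-01  3.81781859e-05 -4.69773111e-05  1.03862429e-03]
 [ 5.66831846e-05 -3.18168136e-01  9.48034300e-01 -1.25163008e-01]
 [ 0.00000000e+00  0.00000000e+00  0.00000000e+00  1.00000000e+00]] 318.48244645050465 317.8275947092022 205.80267750390223
[ 0.5946148  -0.1824935   0.13641202] [1.79988589e+02 3.90940606e-03 8.67407680e+01] [-1.70613344e+01  1.40781370e+01  8.02928592e+00  8.39391350e+01
 -1.07426952e-03  7.61978971e+01]
```

View pics/w1.png

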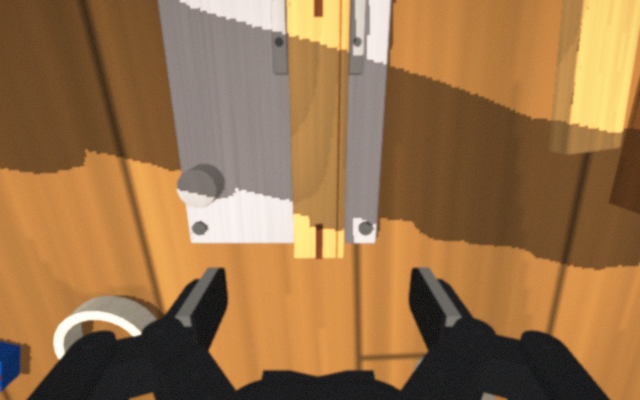

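The wrist view shows the bar centred between the fingers (u≈319). Its end at (318,258) works out 38 mm behind the TCP, as predicted. I'll descend and grip.

```bash
python3 -m handwheel '[[0,0,0.0133,0,0,0],[0,0,0.0133,0,0,0],[0,0,0.0133,0,0,0],[0,0,0.0133,0,0,0],[0,0,0.0133,0,0,0],[0,0,0.0133,0,0,0],[0,0,0.0133,0,0,0],[0,0,0.0133,0,0,0]]'
python3 -m handwheel '[[0,0,0,0,0,0],[0,0,0,0,0,0],[0,0,0,0,0,0],[0,0,0,0,0,0],[0,0,0,0,0,0],[0,0,0,0,0,0],[0,0,0,0,0,0],[0,0,0,0,0,0]]' -1 20
python3 -m handwheel '[[0.001,0,0,0,0,0],[0.001,0,0,0,0,0],[0.001,0,0,0,0,0],[0.001,0,0,0,0,0],[0.001,0,0,0,0,0],[0.001,0,0,0,0,0],[0.001,0,0,0,0,0],[0.001,0,0,0,0,0]]'
```

```text
time: 3.48
ee_pos: [0.5945, -0.1825, 0.0286]
tcp_rot: [-180.0, -0.0, 86.8]
wrist_force: [0.5, 0.9, 0.9]
opening: 0.0857
time: 4.15
ee_pos: [0.5951, -0.1827, 0.0309]
tcp_rot: [179.9, 0.0, 86.8]
wrist_force: [0.1, -0.8, 6.6]
opening: 0.0394
time: 4.82
ee_pos: [0.5955, -0.1753, 0.0309]
tcp_rot: [179.9, 0.1, 86.8]
wrist_force: [-0.9, -4.5, 5.5]
opening: 0.0399
```

```bash
python3 -m handwheel '[[0.003,0,0,0,0,0],[0.003,0,0,0,0,0],[0.003,0,0,0,0,0],[0.003,0,0,0,0,0],[0.003,0,0,0,0,0],[0.003,0,0,0,0,0],[0.003,0,0,0,0,0],[0.003,0,0,0,0,0]]'
python3 -m handwheel '[[0.003,0,0,0,0,0],[0.003,0,0,0,0,0],[0.003,0,0,0,0,0],[0.003,0,0,0,0,0],[0.003,0,0,0,0,0],[0.003,0,0,0,0,0],[0.003,0,0,0,0,0],[0,0,0,0,0,0]]'
python3 -m handwheel '[[0.0008,0,0,0,0,0],[0.0008,0,0,0,0,0],[0.0008,0,0,0,0,0],[0.0008,0,0,0,0,0],[0.0008,0,0,0,0,0],[0.0008,0,0,0,0,0],[0.0008,0,0,0,0,0],[0.0008,0,0,0,0,0]]'
```

```text
time: 5.48
ee_pos: [0.5969, -0.1512, 0.031]
tcp_rot: [179.9, 0.1, 86.8]
wrist_force: [-0.1, -3.5, 5.2]
opening: 0.0398
time: 6.15
ee_pos: [0.5981, -0.1297, 0.0309]
tcp_rot: [179.9, 0.1, 86.8]
wrist_force: [-0.8, -0.9, 4.8]
opening: 0.0396
time: 6.82
ee_pos: [0.5984, -0.1239, 0.0309]
tcp_rot: [179.9, 0.1, 86.8]
wrist_force: [0.5, -3.4, 5.4]
opening: 0.0398
```

```bash
python3 -m handwheel '[[0.0005,0,0,0,0,0],[0.0005,0,0,0,0,0],[0.0005,0,0,0,0,0],[0.0005,0,0,0,0,0],[0.0005,0,0,0,0,0],[0.0005,0,0,0,0,0],[0.0005,0,0,0,0,0],[0.0005,0,0,0,0,0]]'
python3 -m handwheel '[[0.0003,0,0,0,0,0],[0.0003,0,0,0,0,0],[0.0003,0,0,0,0,0],[0.0003,0,0,0,0,0],[0.0003,0,0,0,0,0],[0.0003,0,0,0,0,0],[0.0003,0,0,0,0,0],[0.0003,0,0,0,0,0]]'
```

```text
time: 7.48
ee_pos: [0.5987, -0.1199, 0.031]
tcp_rot: [179.9, 0.1, 86.8]
wrist_force: [-0.4, -3.5, 5.4]
opening: 0.0399
time: 8.15
ee_pos: [0.5988, -0.1176, 0.031]
tcp_rot: [179.9, 0.1, 86.8]
wrist_force: [-0.1, -3.4, 5.6]
opening: 0.0394
```

```bash
python3 -m handwheel '[[0.0003,0,0,0,0,0],[0.0003,0,0,0,0,0],[0.0003,0,0,0,0,0],[0.0003,0,0,0,0,0],[0.0003,0,0,0,0,0],[0.0003,0,0,0,0,0],[0.0003,0,0,0,0,0],[0.0003,0,0,0,0,0]]'
```

```text
time: 8.82
ee_pos: [0.5989, -0.1152, 0.031]
tcp_rot: [179.9, 0.1, 86.8]
wrist_force: [-0.3, -2.8, 5.1]
opening: 0.0395
```

```bash
python3 -m handwheel '[[0.0003,0,0,0,0,0],[0.0003,0,0,0,0,0],[0.0003,0,0,0,0,0],[0.0003,0,0,0,0,0],[0.0003,0,0,0,0,0],[0.0003,0,0,0,0,0],[0.0003,0,0,0,0,0],[0.0003,0,0,0,0,0]]'
```

```text
time: 9.48
ee_pos: [0.5989, -0.115, 0.0309]
tcp_rot: [179.9, 0.3, 86.7]
wrist_force: [-0.5, -17.4, 3.9]
opening: 0.0397
```

It met the stop at 17 N after 67.6 mm of travel, as measured. I'll open, rise, and check.

```bash
python3 -m handwheel '[[0,0,0,0,0,0],[0,0,0,0,0,0],[0,0,0,0,0,0],[0,0,0,0,0,0],[0,0,0,0,0,0],[0,0,0,0,0,0],[0,0,0,0,0,0],[0,0,0,0,0,0]]' 1
python3 -m handwheel '[[0,0,-0.02,0,0,0],[0,0,-0.02,0,0,0],[0,0,-0.02,0,0,0],[0,0,-0.02,0,0,0],[0,0,-0.02,0,0,0],[0,0,-0.02,0,0,0],[0,0,-0.02,0,0,0],[0,0,-0.02,0,0,0]]'
python3 - <<'E'
from h import *
c=grab('top');save(c,'top2.png')
P=pts(c);hsv=cv2.cvtColor(c['img'],cv2.COLOR_RGB2HSV);S=hsv[...,1];Z=P[...,2];v,u=np.indices(Z.shape)
J=np.array([.572,-.0415]);a=np.radians(-3.2);xh=np.array([np.cos(a),np.sin(a)]);yh=np.array([-xh[1],xh[0]])
q=P[...,:2]-J;jx=q@xh*1e3;jy=q@yh*1e3
m=(S>70)&(Z>.026)&(Z<.042)&(jx>5)&(jx<55)&(jy>-200)&(jy<80)
print('bar y range',np.percentile(jy[m],[0.5,99.5]),m.sum())
# wrench axis: pixels z>.06 outside the head
m=(Z>.06)&(Z<.1)&(jx>-120)&(jx<40)&(jy>70)&(jy<260)
p=P[m];d=np.linalg.svd(p[:,:2]-p[:,:2].mean(0),full_matrices=0)[2][0];d*=np.sign(d[1]);print('handle',m.sum(),p.mean(0),d,np.degrees(np.arctan2(d[1],d[0])))
s=(p[:,:2]-p[:,:2].mean(0))@d; print('tip',p[:,:2].mean(0)+d*s.max())
B=J-.02*xh+.04*yh;print('bolt',B, 'perp off', np.cross(d,B-p[:,:2].mean(0)), 'grip mid',B+.16*d)
cv2.imwrite('pics/crop2.png',cv2.resize(c['img'][125:225,225:425],(800,400),interpolation=cv2.INTER_CUBIC)[:,:,::-1])
E
```

```text
time: 10.15
ee_pos: [0.5985, -0.1119, 0.0298]
tcp_rot: [-180.0, -0.0, 86.8]
wrist_force: [-0.7, 0.0, 0.3]
opening: 0.0857
time: 10.82
ee_pos: [0.5984, -0.1119, 0.1909]
tcp_rot: [180.0, -0.0, 86.8]
wrist_force: [0.7, -0.2, -0.2]
opening: 0.0856
bar y range [-51.46572766  79.45026881] 508
handle 549 [0.5164     0.12716102 0.08314503] [-0.2853603   0.95842031] 106.58038656533455
tip [0.49317569 0.20516293]
bolt [ 5.54264045e-01 -4.45939333e-04] perp off 0.00012428949950320928 grip mid [0.5086064  0.15290131]<stdin>:12: DeprecationWarning: Arrays of 2-dimensional vectors are deprecated. Use arrays of 3-dimensional vectors instead. (deprecated in NumPy 2.0)
```

View pics/crop2.png

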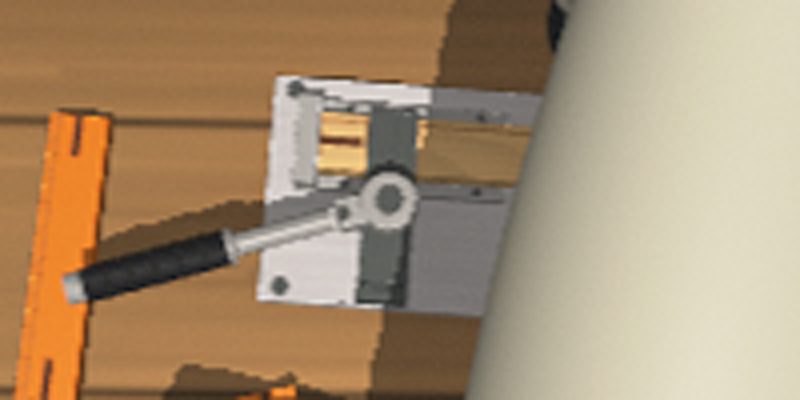

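The bar's end sits against the stop, with no gap at about (318,145) in the crop. The handle line passes within 0.1 mm of the bolt axis, at an angle of 106.6°. I'll shut the gripper and go behind the grip, with the tool's -x as the push direction.

```bash
python3 -m handwheel '[[0.0309,-0.0172,0,0,0,0],[0.0309,-0.0172,0,0,0,0],[0.0309,-0.0172,0,0,0,0],[0.0309,-0.0172,0,0,0,0],[0.0309,-0.0172,0,0,0,0],[0.0309,-0.0172,0,0,0,0],[0.0309,-0.0172,0,0,0,0],[0.0309,-0.0172,0,0,0,0]]' -1 40
python3 -m handwheel '[[0,0,0,0,0,-6.86],[0,0,0,0,0,-6.86],[0,0,0,0,0,-6.86],[0,0,0,0,0,-6.86],[0,0,0,0,0,-6.86],[0,0,0,0,0,-6.86],[0,0,0,0,0,-6.86],[0,0,0,0,0,-6.86]]'
python3 -m handwheel '[[0,0,0,0,0,-6.86],[0,0,0,0,0,-6.86],[0,0,0,0,0,-6.86],[0,0,0,0,0,-6.86],[0,0,0,0,0,-6.86],[0,0,0,0,0,-6.86],[0,0,0,0,0,-6.86],[0,0,0,0,0,-6.86]]'
python3 - <<'E'
from h import *
o=monitor.get_obs();print(o['ee_pos'],o['tcp_rot'],o['q'],o['opening'])
E
```

```text
time: 11.53
ee_pos: [0.4739, 0.1438, 0.1899]
tcp_rot: [180.0, -0.0, 86.8]
wrist_force: [1.6, 0.7, 1.0]
opening: -0.0
time: 12.2
ee_pos: [0.4749, 0.1425, 0.1898]
tcp_rot: [180.0, 0.0, 142.0]
wrist_force: [0.5, -0.5, -0.1]
opening: 0.0003
time: 12.87
ee_pos: [0.4749, 0.1425, 0.1898]
tcp_rot: [180.0, 0.0, -163.1]
wrist_force: [0.6, -0.2, 0.5]
opening: 0.0
[0.47485644 0.14251554 0.18983471] [ 1.79997751e+02  7.05870730e-03 -1.63091230e+02] [ 1.67045027e+01 -3.25149047e+00 -4.72899891e+00  8.85154409e+01
  2.27428802e-03 -2.04267709e-01] 1.068742120647026e-05
```

```bash
python3 -m handwheel '[[0,0,0.0143,0,0,0],[0,0,0.0143,0,0,0],[0,0,0.0143,0,0,0],[0,0,0.0143,0,0,0],[0,0,0.0143,0,0,0],[0,0,0.0143,0,0,0],[0,0,0.0143,0,0,0],[0,0,0.0143,0,0,0]]'
python3 -m handwheel '[[-0.001,0,0,0,0,0],[-0.001,0,0,0,0,0],[-0.001,0,0,0,0,0],[-0.001,0,0,0,0,0],[-0.001,0,0,0,0,0],[-0.001,0,0,0,0,0],[-0.001,0,0,0,0,0],[-0.001,0,0,0,0,0]]'
python3 -m handwheel '[[-0.001,0,0,0,0,0],[-0.001,0,0,0,0,0],[-0.001,0,0,0,0,0],[-0.001,0,0,0,0,0],[-0.001,0,0,0,0,0],[-0.001,0,0,0,0,0],[-0.001,0,0,0,0,0],[-0.001,0,0,0,0,0]]'
python3 - <<'E'
from h import *
c=grab('side');save(c,'s2.png')
cv2.imwrite('pics/s2c.png',cv2.resize(c['img'][120:280,220:420],(800,640))[:600,:,::-1])
E
```

```text
time: 13.53
ee_pos: [0.4748, 0.1425, 0.0748]
tcp_rot: [180.0, 0.0, -163.4]
wrist_force: [0.1, 0.2, 0.0]
opening: 0.0002
time: 14.2
ee_pos: [0.4828, 0.1448, 0.0757]
tcp_rot: [-180.0, 0.0, -163.4]
wrist_force: [0.1, 0.9, -0.5]
opening: 0.0001
time: 14.87
ee_pos: [0.49, 0.1471, 0.0754]
tcp_rot: [180.0, -0.0, -163.4]
wrist_force: [-2.1, 0.1, 1.4]
opening: -0.0
```

View pics/s2c.png

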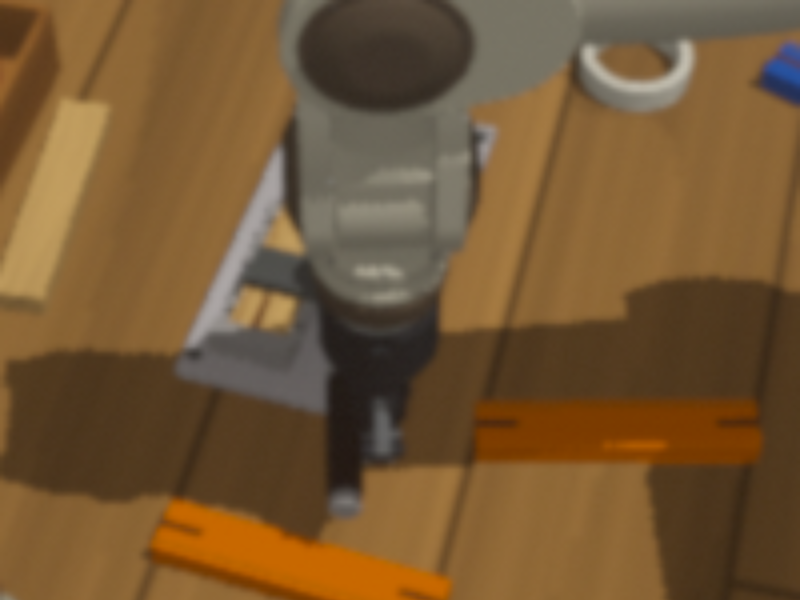

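The fingers lie beside the grip, and the 2 N contact matches the light resistance. I'll swing along the arc. The first 16° is safe because seating takes at least 20°.

```bash
python3 -m handwheel '[[-0.0028,0.0003,0,0,0,1],[-0.0028,0.0003,0,0,0,1],[-0.0028,0.0003,0,0,0,1],[-0.0028,0.0003,0,0,0,1],[-0.0028,0.0003,0,0,0,1],[-0.0028,0.0003,0,0,0,1],[-0.0028,0.0003,0,0,0,1],[-0.0028,0.0003,0,0,0,1]]'
python3 -m handwheel '[[-0.0028,0.0003,0,0,0,1],[-0.0028,0.0003,0,0,0,1],[-0.0028,0.0003,0,0,0,1],[-0.0028,0.0003,0,0,0,1],[-0.0028,0.0003,0,0,0,1],[-0.0028,0.0003,0,0,0,1],[-0.0028,0.0003,0,0,0,1],[-0.0028,0.0003,0,0,0,1]]'
python3 -m handwheel '[[-0.0007,0.0001,0,0,0,0.25],[-0.0007,0.0001,0,0,0,0.25],[-0.0007,0.0001,0,0,0,0.25],[-0.0007,0.0001,0,0,0,0.25],[-0.0007,0.0001,0,0,0,0.25],[-0.0007,0.0001,0,0,0,0.25],[-0.0007,0.0001,0,0,0,0.25],[-0.0007,0.0001,0,0,0,0.25]]'
```

```text
time: 15.58
ee_pos: [0.5118, 0.1546, 0.0754]
tcp_rot: [180.0, -0.0, -171.5]
wrist_force: [-1.7, 1.8, 0.6]
opening: 0.0006
time: 16.25
ee_pos: [0.5339, 0.1589, 0.0755]
tcp_rot: [180.0, 0.0, -179.5]
wrist_force: [-1.9, 1.0, -0.6]
opening: -0.0006
time: 16.92
ee_pos: [0.5392, 0.1595, 0.0755]
tcp_rot: [-180.0, 0.0, 178.5]
wrist_force: [-2.2, 0.5, -1.0]
opening: -0.0001
```

```bash
python3 -m handwheel '[[-0.0007,0.0001,0,0,0,0.25],[-0.0007,0.0001,0,0,0,0.25],[-0.0007,0.0001,0,0,0,0.25],[-0.0007,0.0001,0,0,0,0.25],[-0.0007,0.0001,0,0,0,0.25],[-0.0007,0.0001,0,0,0,0.25],[-0.0007,0.0001,0,0,0,0.25],[-0.0007,0.0001,0,0,0,0.25]]'
```

```text
time: 17.58
ee_pos: [0.5448, 0.16, 0.0754]
tcp_rot: [-180.0, -0.0, 176.5]
wrist_force: [-2.0, -0.7, -1.3]
opening: -0.0002
```

```bash
python3 -m handwheel '[[-0.0007,0.0001,0,0,0,0.25],[-0.0007,0.0001,0,0,0,0.25],[-0.0007,0.0001,0,0,0,0.25],[-0.0007,0.0001,0,0,0,0.25],[-0.0007,0.0001,0,0,0,0.25],[-0.0007,0.0001,0,0,0,0.25],[-0.0007,0.0001,0,0,0,0.25],[-0.0007,0.0001,0,0,0,0.25]]'
```

```text
time: 18.25
ee_pos: [0.5505, 0.1605, 0.0755]
tcp_rot: [-180.0, -0.0, 174.5]
wrist_force: [-2.4, -2.0, -0.6]
opening: -0.0001
```

```bash
python3 -m handwheel '[[-0.0007,0.0001,0,0,0,0.25],[-0.0007,0.0001,0,0,0,0.25],[-0.0007,0.0001,0,0,0,0.25],[-0.0007,0.0001,0,0,0,0.25],[-0.0007,0.0001,0,0,0,0.25],[-0.0007,0.0001,0,0,0,0.25],[-0.0007,0.0001,0,0,0,0.25],[-0.0007,0.0001,0,0,0,0.25]]'
```

```text
time: 18.92
ee_pos: [0.5562, 0.1607, 0.0755]
tcp_rot: [180.0, -0.0, 172.5]
wrist_force: [-2.3, -0.9, 0.3]
opening: -0.0001
```

```bash
python3 -m handwheel '[[-0.0007,0.0001,0,0,0,0.25],[-0.0007,0.0001,0,0,0,0.25],[-0.0007,0.0001,0,0,0,0.25],[-0.0007,0.0001,0,0,0,0.25],[-0.0007,0.0001,0,0,0,0.25],[-0.0007,0.0001,0,0,0,0.25],[-0.0007,0.0001,0,0,0,0.25],[-0.0007,0.0001,0,0,0,0.25]]'
```

```text
time: 19.58
ee_pos: [0.5594, 0.1608, 0.075]
tcp_rot: [-180.0, -0.3, 170.6]
wrist_force: [-15.1, 0.1, 4.3]
opening: 0.0002
```

The bolt is seated, at 15 N with the TCP lagging its command by about 2.4 mm. I'll make one small call to carry it through the click, about 5 mm against an overdrive limit of 16 mm.

```bash
python3 -m handwheel '[[-0.0006,0.0001,0,0,0,0.22],[-0.0006,0.0001,0,0,0,0.22],[-0.0006,0.0001,0,0,0,0.22],[-0.0006,0.0001,0,0,0,0.22],[-0.0006,0.0001,0,0,0,0.22],[-0.0006,0.0001,0,0,0,0.22],[-0.0006,0.0001,0,0,0,0.22],[-0.0006,0.0001,0,0,0,0.22]]'
```

```text
time: 20.25
ee_pos: [0.5666, 0.1607, 0.0755]
tcp_rot: [-180.0, -0.0, 168.8]
wrist_force: [-3.5, -2.0, 0.1]
opening: 0.0001
```

The force dropped from 15 to 3.5 N and the handle yielded about 7 mm (about 0.055 rad), so it clicked. I'm backing off.

```bash
python3 -m handwheel '[[0.001,0,0,0,0,0],[0.002,0,0,0,0,0],[0.002,0,0,0,0,0],[0.003,0,0,0,0,0],[0.004,0,0,0,0,0],[0.006,0,0,0,0,0],[0.008,0,0,0,0,0],[0.008,0,0,0,0,0]]'
python3 -m handwheel '[[0,0,-0.02,0,0,0],[0,0,-0.02,0,0,0],[0,0,-0.02,0,0,0],[0,0,-0.02,0,0,0],[0,0,-0.02,0,0,0],[0,0,-0.02,0,0,0],[0,0,-0.02,0,0,0],[0,0,-0.02,0,0,0]]'
python3 -m handwheel '[[0.03,0,0,0,0,0],[0.03,0,0,0,0,0],[0.03,0,0,0,0,0],[0.03,0,0,0,0,0],[0.03,0,0,0,0,0],[0,0,0,0,0,0],[0,0,0,0,0,0],[0,0,0,0,0,0]]'
python3 - <<'E'
from h import *
c=grab('top');save(c,'top3.png')
P=pts(c);hsv=cv2.cvtColor(c['img'],cv2.COLOR_RGB2HSV);S=hsv[...,1];Z=P[...,2]
J=np.array([.572,-.0415]);a=np.radians(-3.2);xh=np.array([np.cos(a),np.sin(a)]);yh=np.array([-xh[1],xh[0]])
q=P[...,:2]-J;jx=q@xh*1e3;jy=q@yh*1e3;B=J-.02*xh+.04*yh
m=(S>70)&(Z>.026)&(Z<.042)&(jx>5)&(jx<55)&(jy>-200)&(jy<120);print('bar y',np.percentile(jy[m],[.5,99.5]),m.sum())
m=(Z>.065)&(Z<.1)&(jx>-120)&(jx<120)&(jy>40)&(jy<260)
r=np.hypot(*(P[...,:2]-B).transpose(2,0,1))
for lo,hi in((.04,.095),(.11,.2),(.04,.2)):
    p=P[m&(r>lo)&(r<hi)][:,:2];d=np.linalg.svd(p-p.mean(0),full_matrices=0)[2][0];d*=np.sign(d[1]);e=p.mean(0)-B
    print(lo,hi,len(p),'dir',np.degrees(np.arctan2(d[1],d[0])),'from bolt',np.degrees(np.arctan2(e[1],e[0])))
cv2.imwrite('pics/crop3.png',cv2.resize(c['img'][115:215,235:435],(800,400),interpolation=cv2.INTER_CUBIC)[:,:,::-1])
E
```

```text
time: 20.92
ee_pos: [0.5328, 0.1675, 0.0756]
tcp_rot: [180.0, 0.0, 168.8]
wrist_force: [0.4, 0.4, 0.3]
opening: -0.0001
time: 21.58
ee_pos: [0.5327, 0.1674, 0.2367]
tcp_rot: [180.0, 0.0, 168.8]
wrist_force: [-0.2, 0.7, 0.4]
opening: -0.0001
time: 22.25
ee_pos: [0.3862, 0.1965, 0.2358]
tcp_rot: [180.0, 0.1, 168.8]
wrist_force: [0.2, 0.0, 0.0]
opening: 0.0003
bar y [-108.50700091   88.01385603] 880
0.04 0.095 123 dir 80.76416128113569 from bolt 81.26168624201955
0.11 0.2 315 dir 80.55801423485067 from bolt 81.23138894043406
0.04 0.2 482 dir 81.04978858352302 from bolt 81.23957954126413
```

View pics/crop3.png

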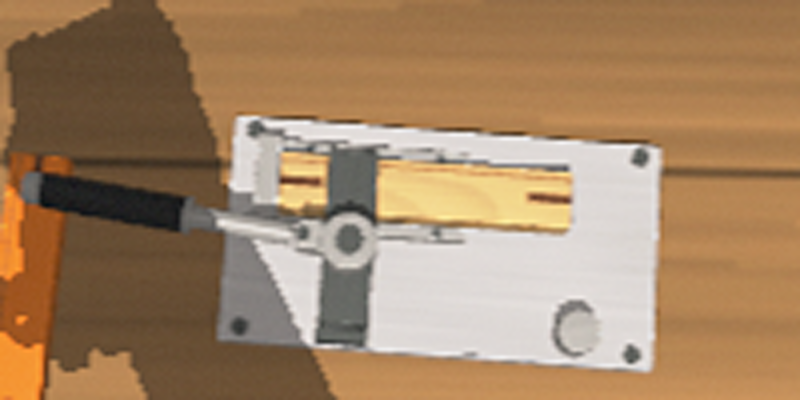

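The bar's ends are at jig y ≈ -108.5 and 88, so it is home. The handle is straight, with the shank and grip both at 81.2°, which matches the seated angle of 81.2° at 15 N, so the bolt has not turned back. The tin stands undisturbed at about (576,327) in the crop. I'm handing in.

```bash
python3 -c "
from workcell import order,monitor
o=monitor.get_obs();print(o['time'],o['wrist_force']);print(order.job_done())"
```

```text
22.3 [-0.09577162 -0.11624318 -0.08177675]
the job is handed in; nothing more can be done
None
```

The bar is home against the stop, the clamp bolt is tight, and the wrench clicked. I handed the job in at 22.3 s.

- **Bar:** I gripped it by its free end at 20 N and slid it about 67 mm. It met the stop at about 17 N. In the last top view its ends are at jig y ≈ -108.5 and 88 mm, and home is -110 and 90; the picture is good to about 2 mm. I saw no gap at the stop.
- **Wrench:** I pushed the grip clockwise along its arc with shut fingers. The bolt seated after about 0.44 rad, with the force rising to 15 N. The wrench then broke over: the force dropped to 3.5 N and the handle bent about 0.055 rad, estimated from tool travel. I stopped there and backed off.
- **After letting go:** The shank and grip are in line, both at 81.2° seen from the bolt, the same as when seated. The bolt has therefore not turned back, and the wrist force is about zero.
- **Not checked:** I did not measure the strap foot's height directly, because the cameras cannot resolve 0.3 mm. That the clamp is tight rests on the seating force and the unchanged head angle. For the other bench items, I only looked at the tin in the last picture. No other contact showed in the force readings.

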